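# Slide the tall drinking bottle into its bay

### The arm

A 6-joint arm with a two-finger parallel gripper is mounted at the origin on a cart in front of the work surface, level with it; the furniture and walls round the work are solid. World frame = base frame: x ahead of the robot, y to its left, z up, the work surface at z = 0. Lengths are in m, angles in degrees, forces in N, time in s.
With the tool pointing down it reaches from about 0.3 to 0.75 m from the base axis. Payload 8.5 kg.
Tool frame: the origin (TCP) lies at the centre of the arm's flange, where the gripper is bolted on; the fingertips stand 173 mm ahead of it and the grasp point (between the pads) lies env.pinch_z ahead of it (env.pinch_z is the distance from the TCP to the grasp point, in m); z points along the fingers, y is the line along which they close (so a half turn about z gives the same grasp; the last joint's range is limited). The gripper opens to 85 mm and grips with 20 to 120 N. Pads are 22 mm wide; open, the fingers measure 114 mm over their backs; the gripper's body (76 mm by 85 mm) begins 54 mm behind the grasp point. The pads swing forward as they close: fully open they stand 13 mm farther back than shut.
Start: joints at [54.127, 21.807, 74.336, -0, 83.858, -12.336], TCP at [0.22, 0.504, 0.405] pointing down, gripper open.
Joint ranges: [-178.18, 178.18], [-50.72, 133.34], [12.68, 142.11], [-81.47, 261.47], [9.98, 163.14], [-165.26, 165.26]. Speed limits (degrees/s): [136.94, 136.94, 180, 180, 180, 180].

### API

Orientations are given as a 3x3 rotation matrix whose columns are the frame's x, y, z axes.
In Python, from rig import env, get_image, job, spotter gives the robot as it stands. The module is installed in compiled form; this text tells all that it offers.
- The arm moves only by the shell command python3 -m creep 'ROWS' [FORCE]. ROWS is text: rows parted by semicolons, each of 7 numbers parted by spaces: the turn, a rotation vector about the tool's x, y, z in units of 8 degrees (1.0 is 8 degrees), then the shift along the tool's x, y, z in units of 30 mm (1.0 is 30 mm), then the finger opening in mm, from 0 to 85.4. A call has 1 to 12 rows; each row is the pose to reach, as a shift and turn from the pose commanded when the call began, along the tool's axes at that moment; what a row does not reach only later rows make up. A row lasts 1/10 s, in which the tool goes at most 50 mm and 8.59 degrees, less where a joint would pass 70% of its speed; a pose out of reach is approached as far as the arm can. A call with a gripper value outside its range is refused whole. The fingers move at their own pace and stop on an object; FORCE is the grip in N (left out, the last holds). Time passes only in rows, so rows that repeat a pose let the fingers close. It gives the time, the measured TCP pose, the force, the opening and the grip force at its end, in the units of the state.
- env.observe(): the state, without advancing time (a new reading comes with each control period).
- get_image(name): name is "side" or "top"; returns a dict with "image" (384x512x3 uint8, blue, green, red), "depth" (384x512 float32, m along the optical axis (not along the pixel's ray), 0 where there is no reading), "intrinsics" (3x3 intrinsics, pixels), "view" (4x4, takes a point from world to camera coordinates). Camera axes: x right, y up, looking along -z (the intrinsics and any distortion apply to the point x, -y, -z); pixel columns grow to the right and rows downward; lengths in m; the calibration is good to about 2 mm. A picture is of the moment at which its call begins.
- job.close_job(): hands the job in; it is judged then, once.
Trained networks look in a picture, given as the dict that the camera call returned (one of the last four; its "shot" number tells which), for a name from the list of things; names that differ only in an ending like _2 or _b are one class to them, and where a whole thing is asked for, a point or a joint stands for the part that bears it (a point fixed in the world has none). Each returns a list of dicts, best first, with "p" (0 to 1); they miss things now and then, are a little off and sometimes report something else, mostly with a low value. They report only what shows in the picture. A call takes as long as a camera call.
- spotter.boxes_of(label, picture): "xy" ([column, row] in pixels, amid what is visible of it).
The state is a dict: "time_s": time; "q": joint angles; "qvel": joint speeds; "joint_efforts": joint torques, N m; "position": TCP position; "tool_rot": TCP orientation; "ft_force": force on the tool from outside, world axes, zero at the start; "wrist_torque": the same for the moment, N m; "grip_width": finger opening in m; "gripper_force": force on a finger pad.
Only numpy, scipy, OpenCV 4.12 (cv2) and the standard library are available. Lean on these libraries where they do the work, as an engineer would, in place of code of your own. Each camera call takes 0.05 s, during which the arm holds its last target. There are 200 camera calls.

### The job

Park the tall grey drinking bottle in the blue bottle bay: push it across the bench with the fingers low on its body so that it slides upright, without lifting it, rocking it over or handling it by its upper half, until it stands home against the back wall of the bay. Leave the orange-capped tube where it stands.

Things in the scene. Friction and masses are not known exactly. Their poses are not given: they have to be found in the camera images.
- drinking_bottle: Loose drinking bottle, the tallest free-standing thing on the bench: grey round body, black flip-spout lid. Diameter 66 mm, height 195 mm, about 0.4 kg (varies by a third). Upright at any yaw; bench friction may be high: pushed higher than about 25 mm above the bench it may tip. Origin: on the underside, 5 mm off the body's centre line; z up.
- bottle_axis (a point): Centre line of the drinking bottle's round 66 mm body, at the underside (bench level). Use this for aiming.
- bottle_bay: Blue U-shaped stop fixed to the bench: walls 25 mm high, 8 thick, no floor (a flat cork disc marks the place). Origin: bench level, where the parked bottle's centre line belongs; its -y axis points out of the mouth (world -y within 12 degrees). Inner faces: back wall y = +34 mm (bottle touches at y = +1), sides x = +-46 mm, parallel to y = -6, then flaring to about x = +-62 at y = -34.
- tube_50: Loose screw-cap tube, orange cap, 36 mm across the cap, 98 mm tall, standing upright on the bench beyond the path of the bottle; a bystander. Origin: centre of the underside; z up.

How it is judged:
By the outcome, as a careful person would: the job done as asked, in the order asked, and still so for the second after the job is handed in, with the robot touching nothing.
It also fails if it takes over 38 s, if anything falls off the work surface, if the arm or the gripper's body presses on something with over 40 N, if the wrist force passes 120 N, or if a joint passes its speed limit or range.

## Working session

There is one attempt and no reset: what is moved stays moved. The work goes in short steps, Python scripts to look and compute and a shell command to move; the robot and the scene stay as the last step left them, time stands still between calls to the robot, and variables do not carry over. Pictures are saved under pics/ and viewed, at most 10 in all, crops included, and the job is handed in when it is done.

```bash
mkdir -p pics
cat > h.py <<'E'
from rig import env,get_image,job,spotter
import numpy as np,cv2
def world(p,uv,d=None):
    K=p["intrinsics"];u,v=uv
    if d is None:
        z=p["depth"][int(v)-2:int(v)+3,int(u)-2:int(u)+3];z=z[z>0];d=np.median(z)
    c=np.array([(u-K[0,2])/K[0,0]*d,-(v-K[1,2])/K[1,1]*d,-d,1])
    return (np.linalg.inv(p["view"])@c)[:3]
def cloud(p):
    K=p["intrinsics"];d=p["depth"];v,u=np.mgrid[:d.shape[0],:d.shape[1]]
    c=np.stack([(u-K[0,2])/K[0,0]*d,-(v-K[1,2])/K[1,1]*d,-d,np.ones_like(d)],-1)
    return (c@np.linalg.inv(p["view"]).T)[...,:3]
E
python3 - <<'E'
from h import *
s=env.observe();print(s["time_s"],s["position"],s["tool_rot"],env.pinch_z)
a=[]
for n in("top","side"):
    p=get_image(n);print(n,p.keys(),np.round(np.linalg.inv(p["view"]),3).tolist(),p["intrinsics"].tolist());a.append(p["image"])
    for l in("drinking_bottle","bottle_axis","bottle_bay","tube_50"):
        for r in spotter.boxes_of(l,p)[:2]: print(l,r,world(p,r["xy"]).round(3))
    cv2.imwrite(f"pics/{n}0.png",p["image"])
E
```

```text
0.0 [0.21961891 0.50420456 0.40409472] [[-9.16809798e-01  3.99323261e-01 -8.53250029e-04]
 [ 3.99324062e-01  9.16809042e-01 -1.21415527e-03]
 [ 2.97426899e-04 -1.45387271e-03 -9.99998899e-01]] 0.1547
top dict_keys(['image', 'depth', 'intrinsics', 'view', 'shot']) [[-0.009, 0.995, -0.102, 0.521], [-1.0, -0.01, -0.01, -0.136], [-0.011, 0.102, 0.995, 0.906], [0.0, 0.0, 0.0, 1.0]] [[434.9279019052012, 0.0, 253.13057872292922], [0.0, 434.9279019052012, 193.1542060212632], [0.0, 0.0, 1.0]]
drinking_bottle {'xy': [351.7, 236.3], 'p': 0.95} [ 0.522 -0.293  0.172]
bottle_axis {'xy': [352.0, 239.3], 'p': 0.65} [ 0.517 -0.289  0.192]
bottle_bay {'xy': [171.4, 254.8], 'p': 0.89} [ 0.487  0.043 -0.001]
tube_50 {'xy': [190.2, 151.8], 'p': 0.77} [ 0.684 -0.01   0.097]
side dict_keys(['image', 'depth', 'intrinsics', 'view', 'shot']) [[-0.998, 0.048, -0.047, 0.569], [-0.065, -0.519, 0.852, 0.592], [0.017, 0.854, 0.521, 0.489], [0.0, 0.0, 0.0, 1.0]] [[364.68388445552176, 0.0, 258.46973334137084], [0.0, 364.68388445552176, 190.28705009987803], [0.0, 0.0, 1.0]]
drinking_bottle {'xy': [297.9, 144.9], 'p': 0.74} [ 0.518 -0.268  0.105]
bottle_axis {'xy': [296.2, 145.9], 'p': 0.62} [ 0.522 -0.274  0.099]
tube_50 {'xy': [218.3, 222.8], 'p': 0.97} [0.68  0.015 0.057]
```

View pics/top0.png

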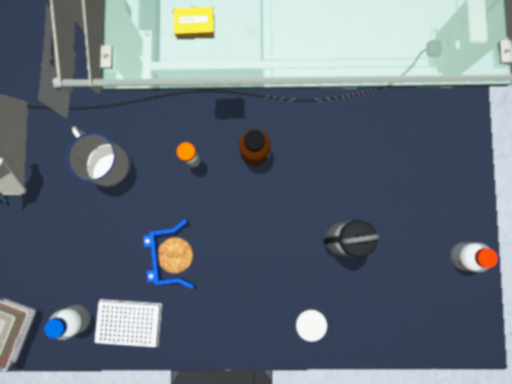

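View pics/side0.png

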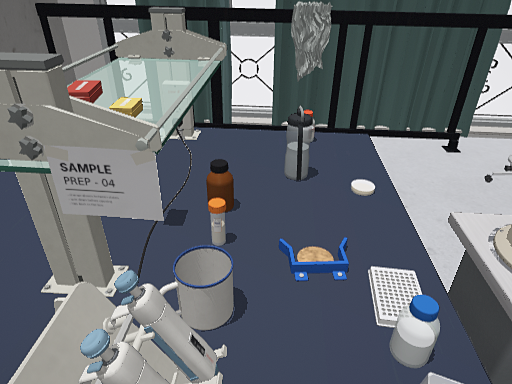

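```bash
cat > m.py <<'E'
from h import *
from scipy.optimize import least_squares
def bottle(lo=.02,hi=.13,c0=(.52,-.28)):
    out=[];P=[]
    for n in("top","side"):
        p=get_image(n);c=cloud(p).reshape(-1,3)[(p["depth"]>0).ravel()]
        m=(np.hypot(c[:,0]-c0[0],c[:,1]-c0[1])<.06)&(c[:,2]>lo)&(c[:,2]<hi)
        q=c[m];P.append(q)
    for q in P+[np.vstack(P)]:
        r=least_squares(lambda s:np.hypot(q[:,0]-s[0],q[:,1]-s[1])-.033,c0,loss="soft_l1",f_scale=.003)
        out.append((len(q),r.x.round(4),round(float(np.sqrt(np.mean(r.fun**2))),4)))
    return out
if __name__=="__main__":
    for o in bottle(): print(o)
    for n in("top","side"):
        p=get_image(n);c=cloud(p);h=cv2.cvtColor(p["image"],cv2.COLOR_BGR2HSV)
        m=(h[...,0]>100)&(h[...,0]<125)&(h[...,1]>170)&(h[...,2]>110)&(abs(c[...,0]-.487)<.11)&(abs(c[...,1]-.05)<.1)&(c[...,2]<.04)
        q=c[m];print(n,len(q),q.min(0).round(3),q.max(0).round(3))
        t=q[q[:,2]>.019]
        r=cv2.minAreaRect(t[:,:2].astype(np.float32));print("minrect top",r)
        b=t[t[:,1]>t[:,1].max()-.02]; 
        img=np.full((400,500),0,np.uint8)
        np.save(f"bay_{n}.npy",t)
        # cork
        k=(h[...,0]<22)&(h[...,1]>80)&(abs(c[...,0]-.487)<.07)&(abs(c[...,1]-.04)<.07)&(c[...,2]<.01)
        cq=c[k][:,:2].astype(np.float32);print("cork",len(cq),cv2.minEnclosingCircle(cq),cv2.fitEllipse(cv2.convexHull(cq)))
E
python3 m.py
python3 - <<'E'
import numpy as np
from scipy.optimize import least_squares
from scipy.spatial import cKDTree
# wall-top centreline: model fit
def model():
    S=[]
    for s in(-1,1):
        y=np.linspace(-6,42,50);S+= [(s*(46+w),v) for v in y for w in(0,4,8)]
        S+=[(s*(46+w+16*(-6-v)/28),v) for v in np.linspace(-34,-6,30) for w in(0,4,8)]
    S+=[(x,34+w) for x in np.linspace(-54,54,100) for w in (0,4,8)]
    return np.array(S)/1000
M=model()
T={n:np.load(f"bay_{n}.npy")[:,:2] for n in("top","side")}
def res(s,q):
    c,k=np.cos(s[2]),np.sin(s[2]);d=q-s[:2];l=np.c_[d[:,0]*c+d[:,1]*k,-d[:,0]*k+d[:,1]*c]
    return cKDTree(M).query(l)[0]
for n,q in list(T.items())+[("both",np.vstack(list(T.values())))]:
    best=min((least_squares(res,(.487,.035,a),args=(q,),loss="soft_l1",f_scale=.002,diff_step=1e-2,x_scale=(.01,.01,.05)) for a in(-.15,-.07,0,.07,.15)),key=lambda r:r.cost)
    print(n,len(q),best.x[:2].round(4),np.degrees(best.x[2]).round(2),np.sqrt(np.mean(res(best.x,q)**2)).round(4))
E
```

```text
(271, array([ 0.5174, -0.3062]), 0.0036)
(907, array([ 0.5163, -0.3042]), 0.0039)
(1178, array([ 0.5166, -0.3047]), 0.0039)
top 802 [ 0.419 -0.007 -0.004] [0.561 0.104 0.028]
minrect top ((0.4855095148086548, 0.03973264619708061), (0.13738852739334106, 0.07744507491588593), 7.268132209777832)
cork 1001 ((0.4867159128189087, 0.03700339049100876), 0.03774549439549446) ((0.4873720705509186, 0.03660937771201134), (0.07274860888719559, 0.0733550563454628), 76.9626693725586)
side 961 [ 0.418 -0.035 -0.003] [0.558 0.104 0.026]
minrect top ((0.48566022515296936, 0.04348807409405708), (0.13696612417697906, 0.07562386989593506), 6.554171085357666)
cork 417 ((0.4855079650878906, 0.033994924277067184), 0.03621427342295647) ((0.4858480393886566, 0.028264988213777542), (0.051078055053949356, 0.07603833079338074), 98.42020416259766)
top 518 [0.4849 0.0366] 6.63 0.0011
side 401 [0.4838 0.0383] 7.74 0.0011
both 919 [0.4847 0.0372] 6.55 0.0012
```

```bash
cat > g.py <<'E'
from h import *
from scipy.spatial.transform import Rotation as Ro
B=np.array([.5168,-.305]);H=np.array([.4849,.038])
def R(theta,f=(H-B)):
    f=np.array([*f,0])/np.linalg.norm(f);y=np.array([f[1],-f[0],0]);t=np.radians(theta)
    z=np.array([0,0,-1])*np.cos(t)+f*np.sin(t);return np.c_[np.cross(y,z),y,z]
def go(p,Rt):
    s=env.observe();R0=np.array(s["tool_rot"]);p=np.array(p)
    print("t",s["time_s"],"pos",np.round(s["position"],4),"F",np.round(s["ft_force"],1))
    print("rows",(np.degrees(Ro.from_matrix(R0.T@Rt).as_rotvec())/8).round(2),(R0.T@(p-s["position"])/.03).round(2))
def tip(axis,dist,z,theta,L=.173): # TCP so that tool-axis tip point is dist behind axis point, height z
    f=(H-B)/np.linalg.norm(H-B);q=np.array([*(np.array(axis)-dist*f),z]);return q-L*R(theta)[:,2]
E
python3 - <<'E'
from g import *
p=get_image("top");c=cloud(p)
q=c[(p["depth"]>0)&(c[...,2]>.01)&(abs(c[...,0]-.48)<.12)&(c[...,1]<-.4)&(c[...,1]>-.75)]
print(q.min(0),q.max(0)); t=q[q[:,2]>q[:,2].max()-.01];print(t.mean(0))
print(tip(B,.075,.2,30),tip(B,.06,.006,30))
go(tip(B,.075,.23,0)*[1,1,1],R(0)); 
go([.33,0,.405],R(0))
E
```

```text
[ 0.4528263  -0.57435552  0.01004177] [ 0.50722871 -0.52685565  0.1025315 ]
[ 0.48029526 -0.55466922  0.097429  ]
[ 0.53175543 -0.46580605  0.34982239] [ 0.53036638 -0.4508705   0.15582239]
t 0.75 pos [0.2196 0.5042 0.4047] F [0.3 0.2 0.4]
rows [-0.   -0.    7.64] [-21.06 -22.96   0.06]
t 0.75 pos [0.2196 0.5042 0.4047] F [0.3 0.2 0.4]
rows [-0.   -0.    7.64] [-1.009e+01 -1.394e+01 -1.000e-02]
```

```bash
python3 -m creep '0 0 7.64 -10.09 -13.94 0 40;0 0 7.64 -10.09 -13.94 0 40;0 0 7.64 -10.09 -13.94 0 40;0 0 7.64 -10.09 -13.94 0 40;0 0 7.64 -10.09 -13.94 0 40;0 0 7.64 -10.09 -13.94 0 40;0 0 7.64 -10.09 -13.94 0 40;0 0 7.64 -10.09 -13.94 0 40;0 0 7.64 -10.09 -13.94 0 40;0 0 7.64 -10.09 -13.94 0 40;0 0 7.64 -10.09 -13.94 0 40;0 0 7.64 -10.09 -13.94 0 40'
python3 - <<'E'
from g import *
print(env.observe()["q"],env.observe()["grip_width"])
go([.38,-.40,.38],R(30))
p=get_image("side");cv2.imwrite("pics/side1.png",p["image"])
s=env.observe();c=cloud(p);Rt=np.array(s["tool_rot"])
q=(c-np.array(s["position"]))@Rt
m=(p["depth"]>0)&(abs(q[...,0])<.03)&(abs(q[...,1])<.06)&(q[...,2]>.1)&(q[...,2]<.2)
t=q[m];print(len(t),t.max(0),np.percentile(t[:,2],[90,98,99.5]))
for a in np.arange(.10,.2,.01):
    k=t[(t[:,2]>=a)&(t[:,2]<a+.01)]
    if len(k): print(round(a,2),len(k),k[:,:2].min(0).round(3),k[:,:2].max(0).round(3))
E
```

```text
time_s: 1.95
position: [0.3306, -0.002, 0.4048]
tool_rot: [[-0.088, 0.996, 0.0], [0.996, 0.088, -0.0], [-0.0, 0.0, -1.0]]
ft_force: [0.1, 0.7, -0.5]
grip_width: 0.0403
gripper_force: 0.0
[-2.11620042e+01 -1.09754584e+00  1.03903690e+02 -8.66034207e-03
  7.71702113e+01 -2.62349367e+01] 0.04025484947316002
t 1.95 pos [ 0.3306 -0.002   0.4048] F [ 0.1  0.7 -0.5]
rows [ 0.01  3.75 -0.03] [-13.36   0.47   0.83]
1569 [0.01866431 0.05960583 0.1732936 ] [0.15896109 0.16905802 0.17181125]
0.1 374 [-0.019 -0.059] [0.019 0.06 ]
0.11 346 [-0.018 -0.056] [0.016 0.056]
0.12 273 [-0.013 -0.052] [0.014 0.053]
0.13 139 [-0.014 -0.04 ] [0.012 0.038]
0.14 147 [-0.012 -0.034] [0.012 0.035]
0.15 148 [-0.014 -0.034] [0.012 0.034]
0.16 115 [-0.012 -0.033] [0.013 0.034]
0.17 27 [-0.011 -0.028] [0.01  0.027]
```

```bash
python3 -m creep '0 3.75 0 -13.36 0.47 0.83 40;0 3.75 0 -13.36 0.47 0.83 40;0 3.75 0 -13.36 0.47 0.83 40;0 3.75 0 -13.36 0.47 0.83 40;0 3.75 0 -13.36 0.47 0.83 40;0 3.75 0 -13.36 0.47 0.83 40;0 3.75 0 -13.36 0.47 0.83 40;0 3.75 0 -13.36 0.47 0.83 40;0 3.75 0 -13.36 0.47 0.83 40'
python3 - <<'E'
from g import *
print(env.observe()["q"])
go(tip(B,.07,.20,30),R(30));go(tip(B,.065,.03,30),R(30))
E
```

```text
time_s: 2.9
position: [0.3826, -0.4008, 0.3781]
tool_rot: [[-0.079, 0.996, -0.047], [0.862, 0.092, 0.498], [0.5, -0.001, -0.866]]
ft_force: [-0.7, 1.0, -0.7]
grip_width: 0.0399
gripper_force: 0.0
[-60.40393089  27.21591344  71.82263426  12.47791313 108.33889106
 -64.62045501]
t 2.9 pos [ 0.3826 -0.4008  0.3781] F [-0.7  1.  -0.7]
rows [-0.01 -0.   -0.01] [-2.59  4.75 -0.41]
t 2.9 pos [ 0.3826 -0.4008  0.3781] F [-0.7  1.  -0.7]
rows [-0.01 -0.   -0.01] [-5.28  4.76  4.58]
```

```bash
python3 -m creep '0 0 0 -2.6 4.75 -0.4 40;0 0 0 -2.6 4.75 -0.4 40;0 0 0 -2.6 4.75 -0.4 40;0 0 0 -2.6 4.75 -0.4 40;0 0 0 -2.6 4.75 -0.4 40;0 0 0 -3.4 4.75 1.1 40;0 0 0 -4.2 4.75 2.6 40;0 0 0 -5.28 4.76 4.58 40;0 0 0 -5.28 4.76 4.58 40;0 0 0 -5.28 4.76 4.58 40'
python3 - <<'E'
from g import *
from m import bottle
print(env.observe()["q"])
print(bottle())
p=get_image("side");cv2.imwrite("pics/side2.png",p["image"][80:260,200:420].repeat(3,0).repeat(3,1))
p=get_image("top");cv2.imwrite("pics/top2.png",p["image"][140:330,270:512].repeat(3,0).repeat(3,1))
E
```

```text
time_s: 3.9
position: [0.5296, -0.4509, 0.1795]
tool_rot: [[-0.08, 0.996, -0.051], [0.86, 0.094, 0.502], [0.504, -0.004, -0.864]]
ft_force: [0.4, 0.1, 0.6]
grip_width: 0.04
gripper_force: 0.0
[-52.02943873  51.42938276  57.819759    15.70657831  96.77901489
 -59.13806504]
[(263, array([ 0.5174, -0.3063]), 0.0037), (908, array([ 0.5164, -0.3042]), 0.0039), (1171, array([ 0.5166, -0.3047]), 0.0039)]
```

View pics/top2.png

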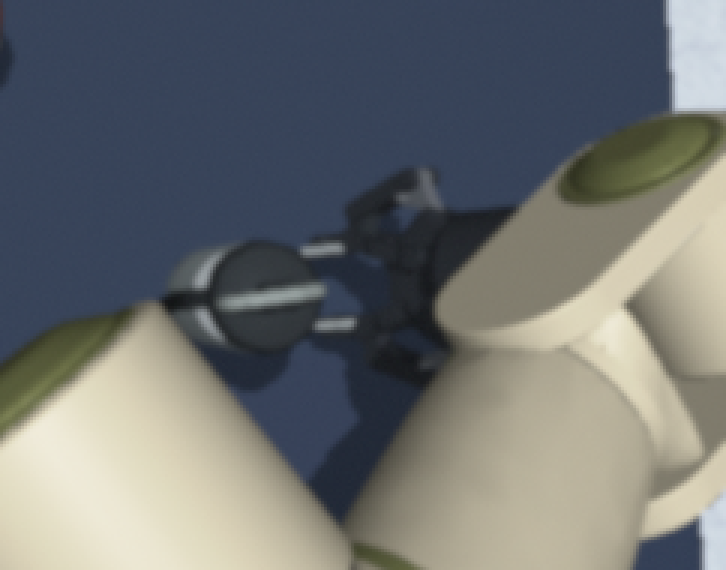

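The top crop shows the open fingers (crop 320,250 and 335,325) just behind the bottle (270,295), centred on it. An arm link passes nearby in the image at (160,305), so I'll check its height.

Run:
```python
from g import *
p=get_image("top");c=cloud(p);Z=c[...,2]
q=c[(p["depth"]>0)&(Z>.2)&(np.hypot(c[...,0]-B[0],c[...,1]-B[1])<.15)]
print(len(q),q.min(0),q[np.argsort(q[:,2])[:3]])
d=np.hypot(q[:,0]-B[0],q[:,1]-B[1]);
for a in np.arange(.02,.15,.02):
    k=q[(d>a)&(d<=a+.02)]
    if len(k): print(round(a,2),k.min(0).round(3),k.max(0).round(3))
for y in(.05,.06,.07): pass
b=B-np.array([0,0])
go(tip(b,.065,.011,30,.172),R(30));go(tip(b,.04,.011,30,.172),R(30));go(tip(H,.037,.011,30,.172),R(30))
```

```text
23856 [ 0.37256175 -0.45205023  0.23532526] [[ 0.57915095 -0.44001616  0.23532526]
 [ 0.57454332 -0.43504801  0.23558696]
 [ 0.5760363  -0.43647365  0.23601066]]
0.04 [ 0.458 -0.365  0.275] [ 0.519 -0.312  0.386]
0.06 [ 0.437 -0.385  0.262] [ 0.533 -0.289  0.425]
0.08 [ 0.417 -0.405  0.256] [ 0.546 -0.205  0.509]
0.1 [ 0.397 -0.425  0.246] [ 0.56  -0.185  0.522]
0.12 [ 0.378 -0.444  0.238] [ 0.573 -0.166  0.526]
0.14 [ 0.373 -0.452  0.235] [ 0.581 -0.156  0.526]
t 4.15 pos [ 0.5303 -0.4526  0.1842] F [-0.5  0.2  0.6]
rows [0.01 0.02 0.01] [-0.48  0.01  0.66]
t 4.15 pos [ 0.5303 -0.4526  0.1842] F [-0.5  0.2  0.6]
rows [0.01 0.02 0.01] [0.24 0.01 1.07]
t 4.15 pos [ 0.5303 -0.4526  0.1842] F [-0.5  0.2  0.6]
rows [0.01 0.02 0.01] [10.29  0.02  6.83]
```

View pics/side2.png

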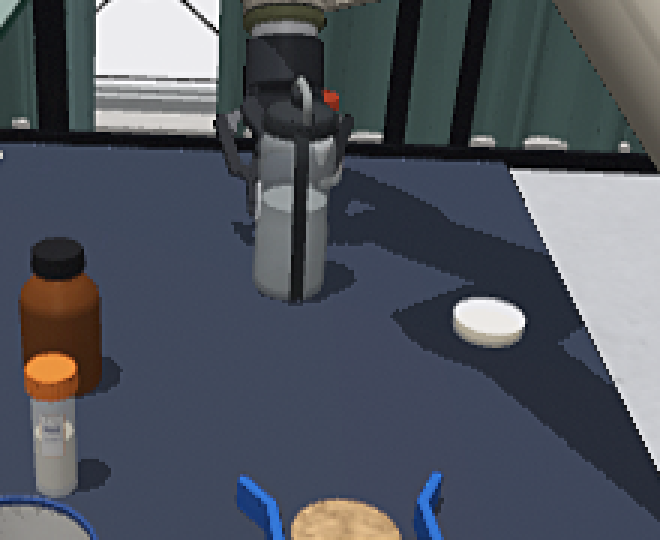

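```bash
python3 -m creep '0 0 0 -0.16 0 0.27 40;0 0 0 -0.32 0 0.55 40;0 0 0 -0.32 0 0.55 40;0 0 0 -0.32 0 0.55 40;0 0 0 -0.32 0 0.55 40'
python3 - <<'E'
from g import *
for i in range(3):
    s=env.observe();T=s["position"]+.172*np.array(s["tool_rot"])[:,2];print(np.round(s["position"],4),T.round(4),s["ft_force"]);get_image("side")
go(tip(B,.04,.011,30,.172),R(30));go(tip(H,.037,.011,30,.172),R(30))
E
```

```text
time_s: 4.65
position: [0.5301, -0.4528, 0.1627]
tool_rot: [[-0.081, 0.996, -0.046], [0.862, 0.093, 0.498], [0.5, 0.0, -0.866]]
ft_force: [0.2, -0.5, -0.3]
grip_width: 0.04
gripper_force: 0.0
[ 0.5301 -0.4528  0.1627] [ 0.5221 -0.3672  0.0137] [ 0.20150708 -0.47579169 -0.27810073]
[ 0.5301 -0.4529  0.1628] [ 0.5221 -0.3673  0.0138] [-0.0083378  -0.01701119 -0.71657814]
[ 0.5301 -0.4528  0.1628] [ 0.5222 -0.3672  0.0138] [0.21423264 0.51276335 0.5495596 ]
t 4.8 pos [ 0.5301 -0.4528  0.1628] F [ 1.  -0.  -0.2]
rows [-0.  0.  0.] [0.6  0.01 0.46]
t 4.8 pos [ 0.5301 -0.4528  0.1628] F [ 1.  -0.  -0.2]
rows [-0.  0.  0.] [10.63  0.02  6.24]
```

```bash
python3 -m creep '0 0 0 -0.08 0 0.14 40;0 0 0 0.06 0 0.23 40;0 0 0 0.21 0 0.31 40;0 0 0 0.35 0 0.39 40;0 0 0 0.44 0 0.44 40;0 0 0 0.52 0 0.49 40;0 0 0 0.61 0 0.54 40;0 0 0 0.70 0 0.59 40;0 0 0 0.78 0 0.64 40;0 0 0 0.87 0 0.69 40;0 0 0 0.96 0 0.74 40;0 0 0 1.04 0 0.79 40'
python3 - <<'E'
from g import *
from m import bottle
s=env.observe();T=s["position"]+.172*np.array(s["tool_rot"])[:,2];print(T.round(4))
print(bottle(c0=(.516,-.295)))
p=get_image("side");cv2.imwrite("pics/side3.png",p["image"][80:260,200:420].repeat(3,0).repeat(3,1))
E
```

```text
time_s: 6.0
position: [0.5264, -0.4139, 0.1577]
tool_rot: [[-0.081, 0.996, -0.046], [0.862, 0.093, 0.498], [0.5, 0.0, -0.866]]
ft_force: [0.3, -3.2, 0.6]
grip_width: 0.0401
gripper_force: 0.9
[ 0.5184 -0.3284  0.0087]
[(338, array([ 0.5168, -0.299 ]), 0.0111), (979, array([ 0.5146, -0.2947]), 0.0065), (1317, array([ 0.5151, -0.2958]), 0.0085)]
```

View pics/side3.png

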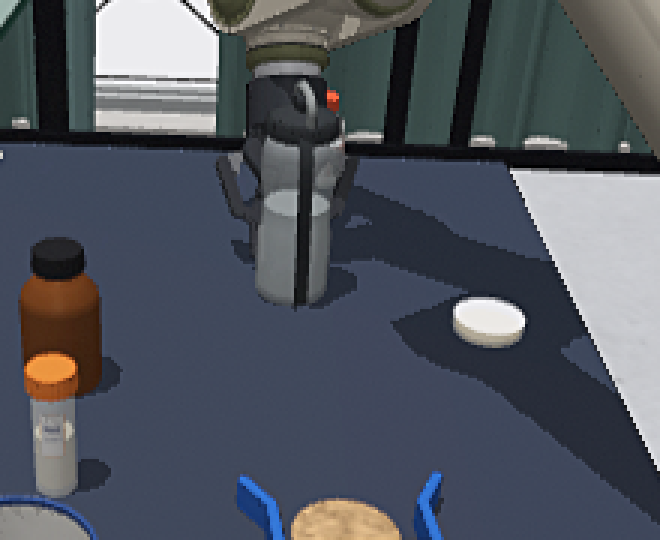

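```bash
python3 -m creep '0 0 0 0.1 0 0.06 40;0 0 0 0.26 0 0.15 40;0 0 0 0.43 0 0.25 40;0 0 0 0.64 0 0.37 40;0 0 0 0.85 0 0.49 40;0 0 0 1.06 0 0.61 40;0 0 0 1.27 0 0.73 40;0 0 0 1.48 0 0.855 40;0 0 0 1.69 0 0.975 40;0 0 0 1.90 0 1.097 40;0 0 0 2.08 0 1.2 40;0 0 0 2.2 0 1.27 40' && python3 -m creep '0 0 0 0.1 0 0.06 40;0 0 0 0.26 0 0.15 40;0 0 0 0.43 0 0.25 40;0 0 0 0.64 0 0.37 40;0 0 0 0.85 0 0.49 40;0 0 0 1.06 0 0.61 40;0 0 0 1.27 0 0.73 40;0 0 0 1.48 0 0.855 40;0 0 0 1.69 0 0.975 40;0 0 0 1.90 0 1.097 40;0 0 0 2.08 0 1.2 40;0 0 0 2.2 0 1.27 40'
python3 - <<'E'
from g import *
from m import bottle
s=env.observe();T=s["position"]+.172*np.array(s["tool_rot"])[:,2];print(T.round(4))
print(bottle(c0=T[:2]+.035*(H-B)/np.linalg.norm(H-B)))
go(tip(H,.035,.009,30,.172),R(30))
p=get_image("side");cv2.imwrite("pics/side4.png",p["image"][80:300,180:400].repeat(2,0).repeat(2,1))
E
```

```text
time_s: 7.35
position: [0.5193, -0.3375, 0.1577]
tool_rot: [[-0.081, 0.996, -0.047], [0.862, 0.093, 0.498], [0.5, -0.0, -0.866]]
ft_force: [0.7, -1.3, -1.4]
grip_width: 0.0401
gripper_force: 0.9
time_s: 8.55
position: [0.5122, -0.2617, 0.1576]
tool_rot: [[-0.081, 0.996, -0.047], [0.862, 0.093, 0.498], [0.5, -0.0, -0.866]]
ft_force: [0.3, -1.2, -0.2]
grip_width: 0.0398
gripper_force: 0.9
[ 0.5042 -0.176   0.0087]
[(169, array([ 0.5033, -0.1675]), 0.005), (1248, array([ 0.5004, -0.1425]), 0.0061), (1417, array([ 0.5007, -0.1435]), 0.0085)]
t 8.65 pos [ 0.5122 -0.2617  0.1576] F [0.4 0.7 0.7]
rows [-0.01 -0.01  0.01] [5.2  0.02 2.99]
```

View pics/side4.png

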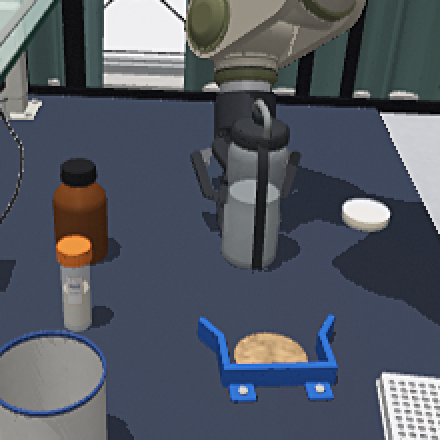

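The bottle is upright at (255,190), cradled by the fingers, and in line with the bay at (270,360). I'll keep pushing.

```bash
python3 -m creep '0 0 0 0.1 0 0.06 40;0 0 0 0.26 0 0.15 40;0 0 0 0.43 0 0.25 40;0 0 0 0.64 0 0.37 40;0 0 0 0.85 0 0.49 40;0 0 0 1.06 0 0.61 40;0 0 0 1.27 0 0.73 40;0 0 0 1.48 0 0.855 40;0 0 0 1.69 0 0.975 40;0 0 0 1.90 0 1.097 40;0 0 0 2.08 0 1.2 40;0 0 0 2.2 0 1.27 40' && python3 -m creep '0 0 0 0.1 0 0.06 40;0 0 0 0.26 0 0.15 40;0 0 0 0.43 0 0.25 40;0 0 0 0.61 0 0.35 40;0 0 0 0.78 0 0.45 40;0 0 0 0.95 0 0.55 40;0 0 0 1.13 0 0.65 40;0 0 0 1.30 0 0.75 40;0 0 0 1.47 0 0.85 40;0 0 0 1.65 0 0.95 40;0 0 0 1.82 0 1.05 40;0 0 0 1.95 0 1.125 40'
python3 - <<'E'
from g import *
from m import bottle
s=env.observe();T=s["position"]+.172*np.array(s["tool_rot"])[:,2];print(T.round(4))
print(bottle(c0=T[:2]+.035*(H-B)/np.linalg.norm(H-B),lo=.035))
go(tip(H,.035,.009,30,.172),R(30))
p=get_image("side");cv2.imwrite("pics/side5.png",p["image"][140:320,200:420].repeat(3,0).repeat(3,1))
E
```

```text
time_s: 9.9
position: [0.5051, -0.1858, 0.1576]
tool_rot: [[-0.081, 0.996, -0.047], [0.862, 0.093, 0.498], [0.5, -0.0, -0.866]]
ft_force: [0.0, -2.2, -0.2]
grip_width: 0.0399
gripper_force: 0.8
time_s: 11.1
position: [0.4988, -0.1186, 0.1576]
tool_rot: [[-0.081, 0.996, -0.047], [0.862, 0.093, 0.498], [0.5, -0.0, -0.866]]
ft_force: [0.5, -2.3, 0.1]
grip_width: 0.0401
gripper_force: 0.8
[ 0.4907 -0.033   0.0087]
[(227, array([ 0.4889, -0.0009]), 0.0071), (1414, array([4.868e-01, 3.000e-04]), 0.0064), (1641, array([0.4871, 0.    ]), 0.0066)]
t 11.2 pos [ 0.4988 -0.1185  0.1577] F [ 0.5 -0.1 -0.9]
rows [-0.01 -0.    0.01] [1.05 0.02 0.59]
```

View pics/side5.png

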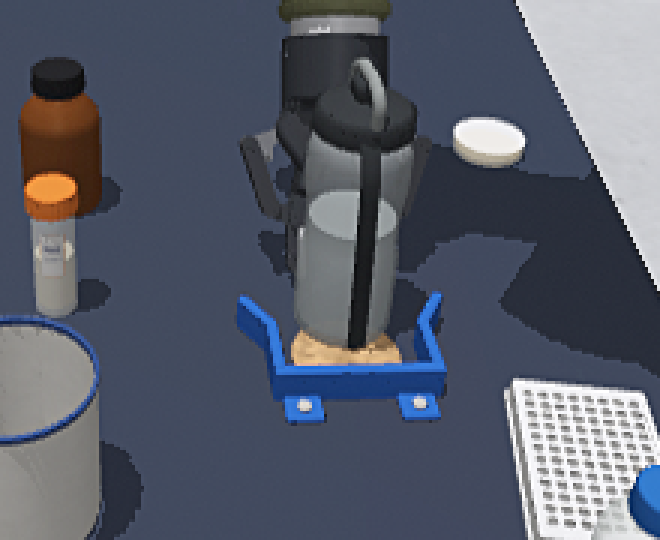

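The bottle is upright in the mouth of the bay at (345,250), with room on both sides. I'll close the last part slowly.

```bash
python3 -m creep '0 0 0 0.1 0 0.06 40;0 0 0 0.22 0 0.13 40;0 0 0 0.35 0 0.2 40;0 0 0 0.48 0 0.28 40;0 0 0 0.61 0 0.35 40;0 0 0 0.7 0 0.4 40;0 0 0 0.78 0 0.45 40;0 0 0 0.84 0 0.485 40;0 0 0 0.88 0 0.51 40;0 0 0 0.92 0 0.53 40;0 0 0 0.95 0 0.55 40'; python3 -m creep '0 0 0 0.03 0 0.017 40;0 0 0 0.06 0 0.034 40;0 0 0 0.09 0 0.05 40'; python3 -m creep '0 0 0 0.03 0 0.017 40;0 0 0 0.06 0 0.034 40'
```

```text
time_s: 12.35
position: [0.4958, -0.0864, 0.1576]
tool_rot: [[-0.081, 0.996, -0.047], [0.862, 0.093, 0.498], [0.5, 0.0, -0.866]]
ft_force: [-0.5, -2.0, 0.5]
grip_width: 0.0397
gripper_force: 0.9
time_s: 12.65
position: [0.4955, -0.0833, 0.1577]
tool_rot: [[-0.081, 0.996, -0.047], [0.862, 0.093, 0.498], [0.5, -0.0, -0.866]]
ft_force: [0.3, -0.9, -0.1]
grip_width: 0.04
gripper_force: 0.8
time_s: 12.85
position: [0.4953, -0.0812, 0.1577]
tool_rot: [[-0.081, 0.996, -0.047], [0.862, 0.093, 0.498], [0.5, -0.0, -0.866]]
ft_force: [-0.0, -1.7, 0.3]
grip_width: 0.0399
gripper_force: 0.8
```

```bash
python3 -m creep '0 0 0 0.03 0 0.017 40;0 0 0 0.06 0 0.034 40'; python3 -m creep '0 0 0 0.03 0 0.017 40;0 0 0 0.06 0 0.034 40'|grep -E "posi|ft"
```

```text
time_s: 13.05
position: [0.4952, -0.0792, 0.1577]
tool_rot: [[-0.081, 0.996, -0.046], [0.863, 0.093, 0.497], [0.499, 0.0, -0.866]]
ft_force: [0.4, -6.3, 0.7]
grip_width: 0.04
gripper_force: 2.3
position: [0.4953, -0.0782, 0.158]
ft_force: [-1.8, -15.2, 2.1]
```

Force rose to 15 N, so the bottle is against the back wall. I'll back off along the push line.

```bash
python3 -m creep '0 0 0 -0.06 0 -0.035 40;0 0 0 -0.12 0 -0.07 40;0 0 0 -0.25 0 -0.14 40;0 0 0 -0.5 0 -0.29 40;0 0 0 -0.9 0 -0.52 40;0 0 0 -1.4 0 -0.8 40;0 0 0 -2 0 -1.15 40;0 0 0 -2.6 0 -1.5 40;0 0 0 -3.2 0 -1.85 40;0 0 0 -3.2 0 -1.85 40'
python3 - <<'E'
from g import *
from m import bottle
print(bottle(c0=H,lo=.035))
p=get_image("side");cv2.imwrite("pics/side6.png",p["image"][140:320,200:420].repeat(3,0).repeat(3,1))
p=get_image("top");cv2.imwrite("pics/top6.png",p["image"][120:320,100:340].repeat(3,0).repeat(3,1))
for r in spotter.boxes_of("tube_50",p)[:1]: print(r,world(p,r["xy"]).round(3))
E
```

```text
time_s: 14.25
position: [0.5055, -0.1907, 0.1577]
tool_rot: [[-0.079, 0.996, -0.044], [0.863, 0.09, 0.497], [0.499, 0.001, -0.867]]
ft_force: [0.9, 0.9, 0.6]
grip_width: 0.0395
gripper_force: 0.0
[(281, array([0.4846, 0.0386]), 0.0011), (1445, array([0.4828, 0.0391]), 0.004), (1726, array([0.4832, 0.0389]), 0.0037)]
{'xy': [193.0, 152.9], 'p': 0.57} [ 0.682 -0.015  0.097]
```

View pics/side6.png

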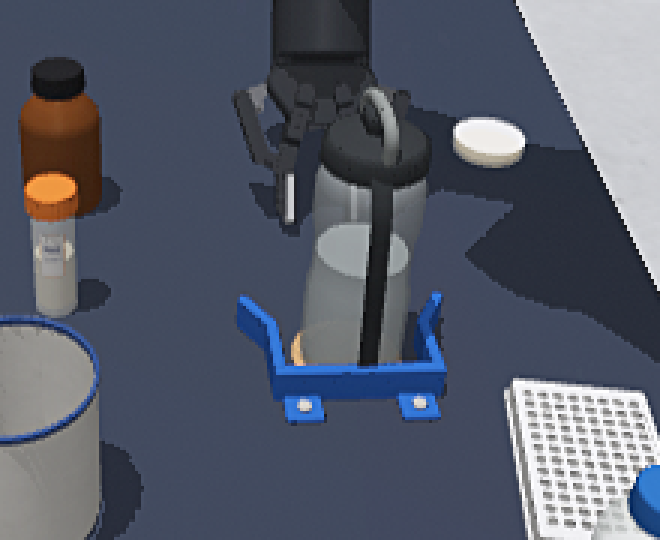

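View pics/top6.png

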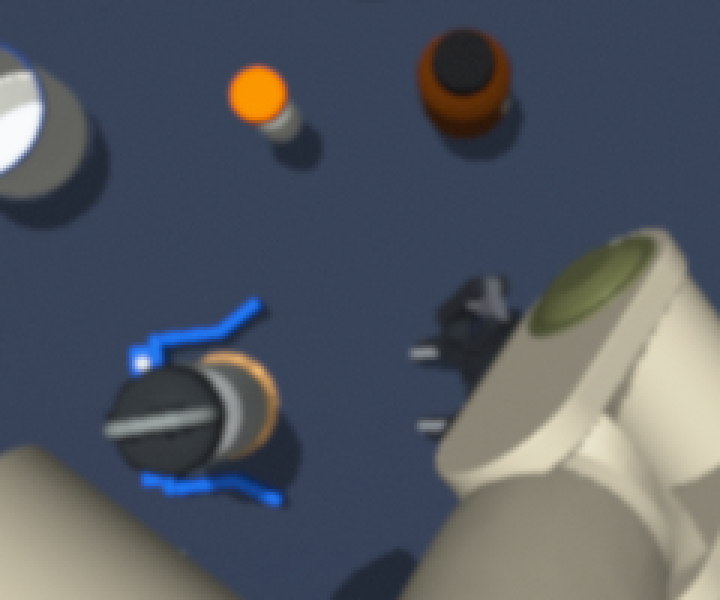

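The side and top views show the bottle upright against the bay's back wall. Its axis measures about (0.484, 0.039), where the bay fit puts it. The orange-capped tube hasn't moved and the gripper is clear.

```bash
python3 -c "from rig import job;print(job.close_job())"
```

```text
the job is handed in; nothing more can be done
None
```

The bottle stands upright against the back wall of the blue bay, slid there with the fingers low on its body; the orange-capped tube was not moved, and the job was handed in at about 14.5 s with the gripper clear.

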